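# Lock the board carriage, free the safety catch and hold the test press down

## Robot

A 6-joint arm with a two-finger parallel gripper is mounted at the origin on a cart in front of the work surface, level with it; the furniture and walls round the work are solid. World frame = base frame: x ahead of the robot, y to its left, z up, the work surface at z = 0. Lengths are in m, angles in rad, forces in N, time in s.
With the tool pointing down it reaches from about 0.375 to 0.925 m from the base axis. Payload 5.7 kg.
Tool frame: the origin (TCP) lies midway between the tips of the shut fingers; the grasp point (between the pads) lies 19 mm behind it; z points along the fingers, y is the line along which they close (so a half turn about z gives the same grasp; the last joint's range is limited). The gripper opens to 88 mm and grips with 3 to 60 N. Pads are 20 mm wide; open, the fingers measure 115 mm over their backs; the gripper's body (75 mm by 178 mm) begins 61 mm behind the grasp point.
Start: joints at [-1.328, 0.359, 1.51, -0, 1.272, -0.115], TCP at [0.21, -0.562, 0.223] pointing down, gripper open.
Joint ranges: [-2.97, 2.97], [-1.01, 2.36], [0.21, 2.38], [-0.96, 4.11], [0.2, 2.71], [-2.98, 2.98]. Speed limits (rad/s): [2.39, 2.39, 3.14, 3.14, 3.14, 3.14].

## Interface

Orientations are given as a unit quaternion [x, y, z, w].
In Python, from bench import move_ptp, servo_line, goto_joints, move_gripper, sleep, inverse_kinematics, capture, PlanningError, close_job, spot_in, silhouettes, current_clock, current_joint_pos, current_qvel, current_joint_torque, current_position, current_orientation, current_force, current_torque, current_finger_gap, current_grip_force gives the robot as it stands. Calls block until the motion is done:
- move_ptp(position, orientation): joint-space move of the TCP to a pose.
- servo_line(position, orientation=None, rate=0.15, contact_N=None): straight line of the TCP; orientation=None keeps the orientation; rate is the mean speed in m/s. With contact_N (N) it stops when the force on the tool has changed by that much, and returns True; else False.
- goto_joints(angles): joint-space move.
- move_gripper(opening): finger opening in m; the grip force is fixed at half the most; returns when the fingers have stopped.
- sleep(seconds).
- inverse_kinematics(position, orientation): joint angles nearest the present ones, or None.
- capture(name): name is "side" or "top"; returns a dict with "image" (480x640x3 uint8, blue, green, red), "range_z" (480x640 float32, m along the optical axis (not along the pixel's ray), 0 where there is no reading), "intrinsics" (3x3 intrinsics, pixels), "k1" (the pictures are not rectified: a ray, as slopes to the right and down, at radius r is drawn at 1 + k1 r^2 times it, then the intrinsics apply), "R" (3x3) and "t" (3): a world point X has camera coordinates R X + t. Camera axes: x right, y down, z forward; pixel columns grow to the right and rows downward; lengths in m; the calibration is good to about 2 mm. A picture is of the moment at which its call begins.
A pose or a line that the arm cannot do raises PlanningError and nothing moves.
- close_job(): hands the job in; it is judged then, once.
Trained networks look in the newest picture that a camera, given by its name, has taken for a name from the list of things; names that differ only in an ending like _2 or _b are one class to them, and where a whole thing is asked for, a point or a joint stands for the part that bears it (a point fixed in the world has none). Each returns a list of dicts, best first, with "conf" (0 to 1); they miss things now and then, are a little off and sometimes report something else, mostly with a low value. They report only what shows in the picture. A call takes as long as a camera call.
- spot_in(camera, query): "xy" ([column, row] in pixels, amid what is visible of it).
- silhouettes(camera, query): "region" (480x640 bool, what is visible of it) and "xy" ([column, row] in pixels, amid what is visible of it).
Readings, each from a call of its own:
- current_clock(): time.
- current_joint_pos(): joint angles.
- current_qvel(): joint speeds.
- current_joint_torque(): joint torques, N m.
- current_position(): TCP position.
- current_orientation(): TCP orientation.
- current_force(): force on the tool from outside, world axes, zero at the start.
- current_torque(): the same for the moment, N m.
- current_finger_gap(): finger opening in m.
- current_grip_force(): force on a finger pad.
Only numpy, scipy, OpenCV 4.12 (cv2) and the standard library are available. Lean on these libraries where they do the work, as an engineer would, in place of code of your own. Each camera call takes 0.05 s, during which the arm holds its last target. There are 200 camera calls.

## Task

Run the board test jig: push the drawn-out board carriage fully home under the press and then swing the cam lever all the way round to lock it in. Next flip the safety catch fully over, clear of the press lever, and only then pull the press lever's crossbar toward the front and down to its stop. The lever springs back, so finish with the gripper still holding the crossbar all the way down, with the carriage still locked; leave the loose things around the jig where they are.

Things in the scene. Friction and masses are not known exactly. Their poses are not given: they have to be found in the camera images.
- jig: The test jig, fixed to the worktop: aluminium base plate 255 x 280 x 12 mm, two grey side plates 157 mm high and a cross beam at the back. Axes: x from the open front (robot side) to the back, y left, z up; origin at worktop level; the base spans x -140 to +115, y -140 to +140 mm. Offsets 'in the jig' below are in these axes, in mm.
- carriage (a joint): How far (m) the flat steel board carriage, with the green circuit board on it, is drawn out toward the jig's front (-x of the jig): 0 = fully home against its stop, 0.05 = fully out. Slides with about 1.5 N of friction and stays where left. It starts 33 to 45 mm out.
- carriage_knob (a point): Top centre of the carriage's upright black knob (18 mm diameter, 40 mm tall, its top 65 mm above the worktop), on the carriage's front end; moves with the carriage. In the jig at (-60, 0, 65) when home. 60 mm of free space above the base on all sides of it, also in front.
- cam_lever (a joint): Angle (rad) of the cam lever at the jig's left front. 0: unlocked, points to jig +y (left); grows counter-clockwise from above; 1.6: stop, locked, points to jig -x; locked above 1.35. Light friction, stays where left. Vertical hub axis at (-50, 85) in the jig. Cannot lock while the carriage is well out (its lobe strikes its side); locked, it bars the carriage (2 mm play). Starts at 0 to 0.3.
- cam_peg (a point): Top centre of the cam lever's upright black peg (14 mm diameter; its top is 66 mm above the worktop, free from 34 mm up), 62 mm from the hub axis; moves with the lever.
- catch (a joint): Angle (rad) of the safety catch on the jig's right. 0: closed, thumb tab upright, blade across in front of the press lever's right arm, barring it; grows as the tab is tipped to the right (jig -y); 1.45: stop, tab nearly level; clear of the arm above 1.1. Light friction (1 N at the tab), stays where left. Axle parallel to jig x at jig y = -117, z = 190. Starts at 0 to 0.15.
- catch_tip (a point): Tip of the catch's thumb tab, 66 mm from the catch axle; catch closed: at (10, -117, 256) in the jig. The tab is 22 mm wide (jig x -1 to 21), 6 mm thick, with a 13 mm round bead at the tip. Both sides of it (jig +y and -y) are free for a finger to enter from above; push it from its left side.
- press_lever (a joint): Angle (rad) of the press lever. 0: up at rest, leaning 0.3 rad to the back; grows as it is pulled to the jig's front and down; 1.2: lower stop. A spring returns it (about 5 N at the crossbar at first, 8 to 10 N at the stop). With the catch closed it moves less than 0.2 rad. Hinge axis parallel to jig y at jig x = 75, z = 140.
- crossbar (a point): Black round crossbar of the press lever, 17 mm diameter, 200 mm long, along jig y, joining two steel arms (10 mm thick, at jig y = +92 and -92). This point is the bar's centre, 120 mm from the lever's hinge axis: in the jig at (110, 0, 255) at rest, about (-19, 0, 215) at the lower stop. Free from above, before and behind.
- bottle: Bystander: grey plastic squeeze bottle with a red nozzle, 53 mm diameter, 158 mm tall, behind the jig at the left. Origin at the centre of its underside.
- spool: Bystander: solder spool, 52 mm diameter, 38 mm tall, behind the jig. Origin at the centre of its underside.
- tin: Bystander: round flat white tin with a dark green disc on its lid, 50 mm diameter, 19 mm high, at the jig's left front. Origin at the centre of its underside.

How it is judged:
By the outcome, as a careful person would: the job done as asked, in the order asked, and still so for the second after the job is handed in, while the arm keeps its last pose, push and grip.
It also fails if it takes over 69 s, if anything falls off the work surface, if the arm or the gripper's body presses on something with over 40 N, if the wrist force passes 120 N, or if a joint passes its speed limit or range.

## Working session

There is one attempt and no reset: what is moved stays moved. The work goes in short steps, each a Python script; the robot and the scene stay as the last script left them, time stands still between calls to the robot, and variables do not carry over. Pictures are saved under pics/ and viewed, at most 10 in all, crops included, and the job is handed in when it is done.

```bash
mkdir -p pics; ls; cat > h.py <<'E'
import numpy as np, cv2
from bench import *
def ray(c,uv):
    K=np.array(c["intrinsics"]);d=np.array([(uv[0]-K[0,2])/K[0,0],(uv[1]-K[1,2])/K[1,1]])
    s=d.copy()
    for _ in range(20): s=d/(1+c["k1"]*(s@s))
    return np.array([s[0],s[1],1.])
def world(c,uv,z):  # z: range along optical axis
    R=np.array(c["R"]);return R.T@(ray(c,uv)*z-np.array(c["t"]))
def at_h(c,uv,h):   # intersection with plane z=h
    R=np.array(c["R"]);o=-R.T@np.array(c["t"]);d=R.T@ray(c,uv);return o+d*(h-o[2])/d[2]
def proj(c,X):
    p=np.array(c["R"])@X+np.array(c["t"]);s=p[:2]/p[2];s=s*(1+c["k1"]*(s@s));K=np.array(c["intrinsics"])
    return np.array([K[0,0]*s[0]+K[0,2],K[1,1]*s[1]+K[1,2]])
E
python3 - <<'E'
from h import *
print(current_clock())
for n in("top","side"):
    c=capture(n);cv2.imwrite(f"pics/{n}0.png",c["image"])
    print(n,(-np.array(c["R"]).T@c["t"]).round(3),c["k1"])
    for q in("jig","carriage_knob","cam_peg","catch_tip","crossbar","bottle","spool","tin"):
        for r in spot_in(n,q)[:2]:
            u,v=np.round(r["xy"]).astype(int);z=c["range_z"][v,u]
            print(q,round(r["conf"],2),(u,v),world(c,(u,v),z).round(3) if z>0 else None)
E
```

```text
bench.py
pics
0.0
top [0.441 0.06  1.505] -0.17381894855328425
jig 0.64 (np.int64(336), np.int64(270)) [0.533 0.039 0.022]
carriage_knob 0.56 (np.int64(335), np.int64(281)) [0.507 0.041 0.023]
cam_peg 0.64 (np.int64(290), np.int64(285)) [0.497 0.149 0.034]
catch_tip 0.85 (np.int64(394), np.int64(240)) [ 0.587 -0.084  0.19 ]
catch_tip 0.61 (np.int64(340), np.int64(206)) [0.649 0.033 0.264]
crossbar 0.97 (np.int64(338), np.int64(206)) [0.649 0.037 0.262]
bottle 0.68 (np.int64(262), np.int64(177)) [0.744 0.21  0.106]
spool 0.81 (np.int64(377), np.int64(172)) [ 0.769 -0.062  0.042]
tin 0.88 (np.int64(240), np.int64(322)) [0.409 0.27  0.02 ]
side [0.878 0.507 0.959] 0.006536674126518315
jig 0.55 (np.int64(326), np.int64(249)) [0.537 0.035 0.025]
carriage_knob 0.69 (np.int64(347), np.int64(241)) [0.485 0.043 0.023]
carriage_knob 0.48 (np.int64(377), np.int64(278)) [0.493 0.16  0.034]
cam_peg 0.88 (np.int64(374), np.int64(277)) [0.496 0.154 0.033]
catch_tip 0.68 (np.int64(291), np.int64(162)) [ 0.545 -0.078  0.213]
crossbar 0.63 (np.int64(286), np.int64(221)) [0.648 0.07  0.264]
bottle 0.94 (np.int64(285), np.int64(365)) [0.764 0.231 0.107]
spool 0.76 (np.int64(205), np.int64(271)) [ 0.784 -0.059  0.04 ]
```

```bash
python3 - <<'E'
import cv2
a=cv2.imread("pics/top0.png")[140:360,210:450];cv2.imwrite("pics/t1.png",cv2.resize(a,None,fx=2.7,fy=2.7))
a=cv2.imread("pics/side0.png")[100:380,180:480];cv2.imwrite("pics/s1.png",cv2.resize(a,None,fx=2.1,fy=2.1))
E
```

```text
(no output)
```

View pics/t1.png

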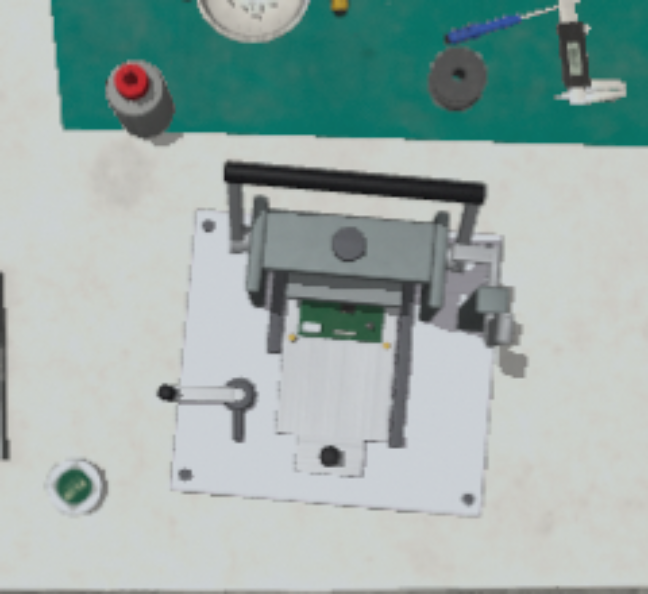

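View pics/s1.png

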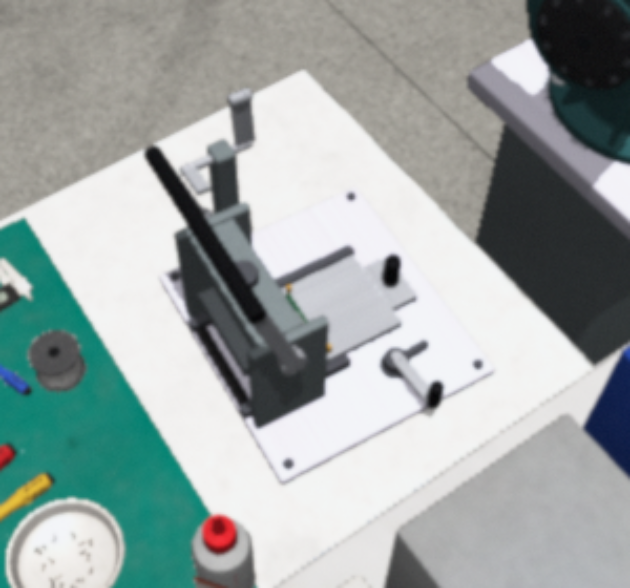

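The top view shows the base corners at crop (171,490), (481,516), (501,236) and (197,209). The knob is at (330,455), the peg at (167,392) and the crossbar ends at about (228,172) and (485,193). The catch is upright at about (500,320). I'll fit the jig pose to these points.

```bash
python3 - <<'E'
from h import *
from scipy.optimize import least_squares
c=capture("top");s=capture("side")
T=lambda p:np.array([210+p[0]/2.7,140+p[1]/2.7]); S=lambda p:np.array([180+p[0]/2.1,100+p[1]/2.1])
obs=[(c,T(p),X) for p,X in [((171,490),(-140,140,12)),((481,516),(-140,-140,12)),((501,236),(115,-140,12)),((197,209),(115,140,12)),((227,172),(110,100,255)),((486,193),(110,-100,255))]]
obs+=[(s,S(p),X) for p,X in [((493,371),(-140,140,12)),((352,190),(-140,-140,12)),((284,481),(115,140,12)),((151,153),(110,-100,255)),((240,95),(10,-117,256))]]
def W(p,X):
    X=np.array(X)/1000;C,D=np.cos(p[2]),np.sin(p[2]);return np.array([p[0]+C*X[0]-D*X[1],p[1]+D*X[0]+C*X[1],X[2]])
f=lambda p:np.concatenate([proj(k,W(p,X))-u for k,u,X in obs])
for sub in(obs[:6],obs[6:],obs):
    r=least_squares(lambda p:np.concatenate([proj(k,W(p,X))-u for k,u,X in sub]),[.53,.03,0],loss="soft_l1");print(r.x.round(4))
p=r.x;print(f(p).reshape(-1,2).round(1).tolist())
C,D=np.cos(p[2]),np.sin(p[2]);inv=lambda w:(np.array([[C,D],[-D,C]])@(w[:2]-p[:2])*1000).round(1)
for n,k,u,h in[("knob",c,T((330,455)),.065),("knob s",s,S((391,261)),.065),("peg",c,T((167,392)),.066),("peg s",s,S((435,388)),.066),("tip s",s,S((240,95)),.256)]:
    print(n,inv(at_h(k,u,h)))
print("tip c",[(c["range_z"][int(v),int(u)],world(c,(u,v),c["range_z"][int(v),int(u)]).round(3)) for u,v in[T((495,298)),T((503,325))]])
for n in("bottle","tin"):
    print(n)
np.save("pose.npy",p)
E
```

```text
[ 0.5369  0.0395 -0.0908]
[ 0.5373  0.0437 -0.0841]
[ 0.537   0.0409 -0.09  ]
[[-0.9, -0.0], [-0.1, 0.1], [0.4, -0.6], [-0.9, -0.2], [-1.5, 0.1], [-0.5, 0.5], [0.5, -2.0], [0.6, -3.1], [-2.3, -0.0], [-1.1, -1.7], [-0.3, 0.2]]
knob [-96.5  -0.7]
knob s [-95.7   3.5]
peg [-54.4 144.4]
peg s [-51.9 151. ]
tip s [   9.1 -117.3]
tip c [(np.float32(1.3125174), array([ 0.563, -0.081,  0.199])), (np.float32(1.2586322), array([ 0.538, -0.081,  0.251]))]
bottle
tin
```

```bash
cat >> h.py <<'E'
from scipy.spatial.transform import Rotation as Ro
P=np.array([.537,.0403,-.09])
def J(x,y,z):
    X=np.array([x,y,z])/1000;C,D=np.cos(P[2]),np.sin(P[2]);return np.array([P[0]+C*X[0]-D*X[1],P[1]+D*X[0]+C*X[1],X[2]])
def inv(w):
    C,D=np.cos(P[2]),np.sin(P[2]);return np.r_[np.array([[C,D],[-D,C]])@(np.array(w)[:2]-P[:2]),w[2]]*1000
def Q(a,pos):  # tool down, closing line at jig angle a (rad from jig x); pick the half turn with small joint 6
    best=None
    for k in(0,np.pi):
        t=a+P[2]+k;y=np.array([np.cos(t),np.sin(t),0]);z=np.array([0,0,-1.]);q=Ro.from_matrix(np.c_[np.cross(y,z),y,z]).as_quat()
        s=inverse_kinematics(pos,q)
        if s is not None and (best is None or abs(s[5])<best[0]): best=(abs(s[5]),q)
    return best[1]
def st(m=""): print(m,"t",round(current_clock(),1),"jig",inv(current_position()).round(1),"F",np.round(current_force(),1),"gap",round(current_finger_gap(),4),"q6",round(current_joint_pos()[5],2))
E
python3 - <<'E'
from h import *
q=Q(np.pi/2,J(-128,0,200));print(q.round(3))
move_gripper(0)
move_ptp([.35,-.3,.32],q)
move_ptp(J(-130,0,150),q);st()
servo_line(J(-130,0,37),rate=.12);st("down")
print(servo_line(J(-105,0,37),rate=.06,contact_N=15))
print(servo_line(J(-72,0,37),rate=.04,contact_N=12));st("pushed")
c=capture("top");cv2.imwrite("pics/t2.png",cv2.resize(c["image"][140:360,210:450],None,fx=2.7,fy=2.7))
E
```

```text
[0.045 0.999 0.    0.   ]
 t 5.7 jig [-128.9   -0.6  150.4] F [-0.   0.2 -0.4] gap 0.0004 q6 -1.52
down t 6.8 jig [-1.295e+02 -1.000e-01  3.740e+01] F [0.3 1.1 0.7] gap 0.0004 q6 -1.52
False
True
pushed t 8.0 jig [-81.1  -0.1  36.4] F [ 0.6  0.7 -0.1] gap 0.0003 q6 -1.53
```

View pics/t2.png

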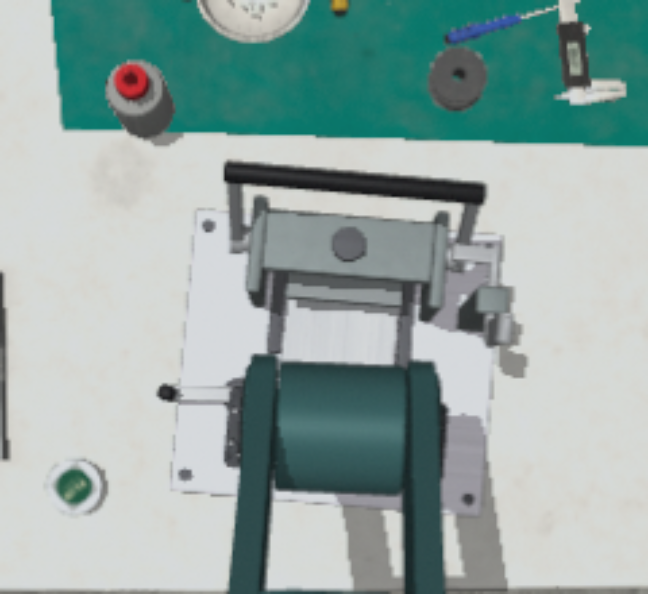

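The board is now under the press and the finger stopped at jig x ≈ -81, close to the expected -79. I'll press again to confirm it is home, then do the cam.

```bash
python3 - <<'E'
from h import *
print(servo_line(J(-70,0,37),rate=.03,contact_N=20));st("push2")
servo_line(J(-100,0,37));servo_line(J(-100,0,130),rate=.2);st("up")
c=capture("top");s=capture("side")
for k,n in((c,"top"),(s,"side")):
  for q in("cam_peg","carriage_knob"):
    for r in spot_in(n,q)[:2]: print(n,q,round(r["conf"],2),np.round(r["xy"]),inv(at_h(k,r["xy"],.06)).round(1))
cv2.imwrite("pics/s2.png",cv2.resize(s["image"][180:330,260:460],None,fx=3,fy=3,interpolation=cv2.INTER_CUBIC))
E
```

```text
True
push2 t 8.4 jig [-81.4  -0.1  35.8] F [0.2 0.8 0.3] gap 0.0004 q6 -1.53
up t 9.3 jig [-99.7  -0.  129.8] F [ 0.6  0.9 -0.6] gap 0.0005 q6 -1.53
top cam_peg 0.62 [282. 284.] [-50.2 121.9  60. ]
top carriage_knob 0.63 [332. 267.] [ 1.   8.6 60. ]
side cam_peg 0.92 [376. 275.] [-46.6 119.9  60. ]
side carriage_knob 0.89 [341. 246.] [-19.5  23.   60. ]
```

View pics/s2.png

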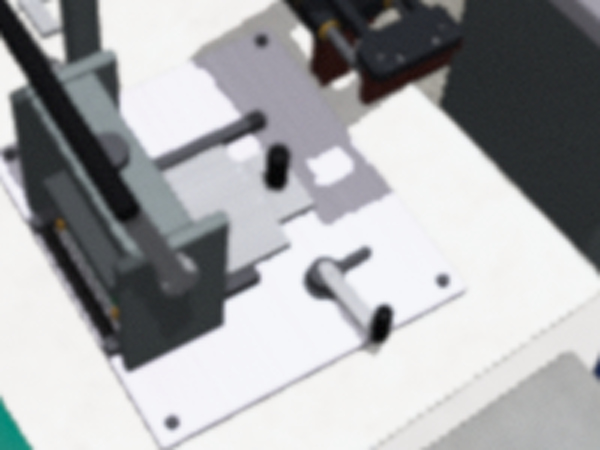

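The knob is clearly further in, at crop (278,155), and the peg top is at crop (382,315). The stop was hard and at the same place twice, so the carriage is home. Next I grip the peg and swing it.

```bash
python3 - <<'E'
from h import *
for xy in((352.7,231.7),(387.3,285)): print(inv(at_h(capture("side"),xy,.065)).round(1))
q=Q(np.pi/4,J(-52,147,150))
move_gripper(.05)
move_ptp(J(-52,147,140),q);st()
print(servo_line(J(-52,147,42),rate=.12,contact_N=12));st("down")
move_gripper(0);st("grip")
p=inv(current_position());th0=np.arctan2(-(p[0]+52),p[1]-85);print("th0",th0,np.hypot(p[0]+52,p[1]-85))
for th in np.linspace(th0,1.62,9)[1:]:
    hit=servo_line(J(-52-62*np.sin(th),85+62*np.cos(th),42),q,rate=.08,contact_N=30)
    st(f"{th:.2f} {hit}")
    if hit: break
E
```

```text
[-59.7   6.1  65. ]
[-52.3 151.8  65. ]
 t 11.6 jig [-52.4 146.6 139.8] F [0.6 0.1 0.1] gap 0.0499 q6 -0.46
False
down t 12.6 jig [-51.5 147.1  42.5] F [-0.3  1.1  0.3] gap 0.0501 q6 -0.46
grip t 13.2 jig [-51.9 147.   42.1] F [0.1 0.6 1.2] gap 0.0138 q6 -0.46
th0 -0.001071813813284696 62.04653893126301
0.20 False t 13.5 jig [-64.3 145.9  42.1] F [ 1.7  0.8 -0.7] gap 0.0131 q6 -0.45
0.40 False t 13.8 jig [-76.8 142.5  42.1] F [-0.5  4.   2.3] gap 0.013 q6 -0.45
0.61 False t 14.2 jig [-88.5 136.6  42.1] F [-2.6  7.5  2.8] gap 0.0134 q6 -0.46
0.81 False t 14.5 jig [-97.9 128.3  42.1] F [-1.1  6.7  4.5] gap 0.0134 q6 -0.47
1.01 False t 14.8 jig [-105.1  117.7   42.2] F [-1.7  1.8  6.5] gap 0.0137 q6 -0.48
1.21 False t 15.1 jig [-109.7  106.6   42.2] F [-0.2  1.1  5.8] gap 0.0133 q6 -0.5
1.42 False t 15.4 jig [-112.1   94.6   42.3] F [2.1 2.  5. ] gap 0.0133 q6 -0.52
1.62 True t 15.6 jig [-112.2   85.9   42.5] F [-1.3 10.   2.2] gap 0.0133 q6 -0.55
```

```bash
python3 - <<'E'
from h import *
move_gripper(.05)
servo_line(J(-112,86,330),rate=.25)
move_gripper(0)
q=Q(np.pi/2,J(10,-82,320))
move_ptp(J(10,-82,320),q);st()
c=capture("side");cv2.imwrite("pics/s3.png",cv2.resize(c["image"][100:380,180:480],None,fx=2.1,fy=2.1))
print(servo_line(J(10,-82,238),rate=.1,contact_N=6));st("down")
E
```

```text
t 20.3 jig [  9.9 -81.8 320. ] F [ 0.6 -0.9 -0.5] gap 0.0004 q6 1.45
False
down t 21.3 jig [ 10.5 -82.  238.6] F [0.5 0.2 0.5] gap 0.0002 q6 1.45
```

View pics/s3.png

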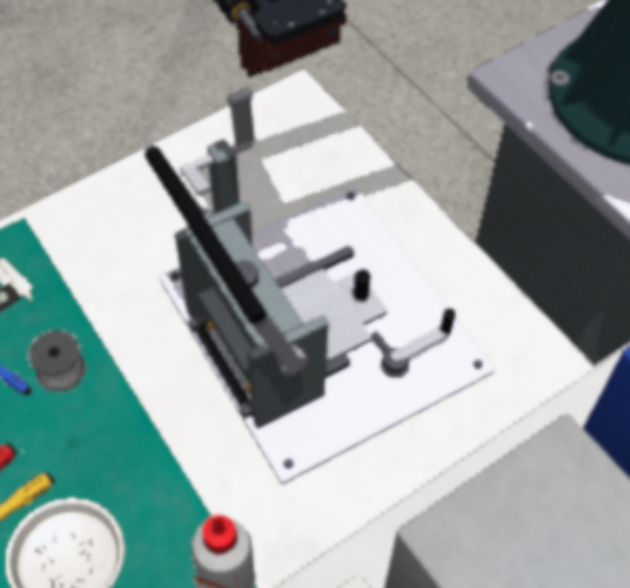

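The cam lever points to the jig front, with its peg at crop (448,318), and the carriage is home. The catch still stands upright at (241,115). Now I tip it.

```bash
python3 - <<'E'
from h import *
for f in np.arange(0,1.56,.15):
    y=-117-45*np.sin(f)+3*np.cos(f)+13.5; z=190+45*np.cos(f)+3*np.sin(f)
    hit=servo_line(J(10,y,z),rate=.08,contact_N=14)
    st(f"{f:.2f} {hit}")
    if hit: break
c=capture("side");cv2.imwrite("pics/s4.png",cv2.resize(c["image"][100:380,180:480],None,fx=2.1,fy=2.1))
E
```

```text
0.00 False t 21.7 jig [  10.  -101.2  235.1] F [-0.1 -0.5  0.1] gap 0.0005 q6 1.42
0.15 False t 21.9 jig [  10.  -107.6  235. ] F [-0.  -0.5 -0.5] gap 0.0004 q6 1.41
0.30 False t 22.2 jig [  10.  -114.3  233.8] F [ 0.1 -0.2 -0.7] gap 0.0002 q6 1.4
0.45 False t 22.4 jig [   9.9 -120.7  231.6] F [-0.1  0.  -0.6] gap 0.0005 q6 1.38
0.60 False t 22.7 jig [   9.8 -126.8  228.6] F [0.4 0.6 0.1] gap 0.0006 q6 1.37
0.75 False t 22.9 jig [   9.8 -132.3  224.6] F [ 0.6  0.2 -0.4] gap 0.0003 q6 1.36
0.90 False t 23.2 jig [   9.8 -137.2  219.9] F [ 0.2 -0.2 -0.2] gap 0.0002 q6 1.35
1.05 False t 23.4 jig [   9.7 -141.2  214.5] F [-0.2  0.   0.3] gap 0.0008 q6 1.35
1.20 False t 23.7 jig [   9.7 -144.5  208.6] F [-1.2  0.1  0.4] gap 0.0005 q6 1.34
1.35 False t 23.9 jig [   9.7 -146.8  202.3] F [-0.2 -0.3 -0. ] gap 0.0003 q6 1.34
1.50 False t 24.2 jig [  11.  -148.1  197.5] F [-2.1  1.5 11.7] gap 0.0008 q6 1.33
```

View pics/s4.png

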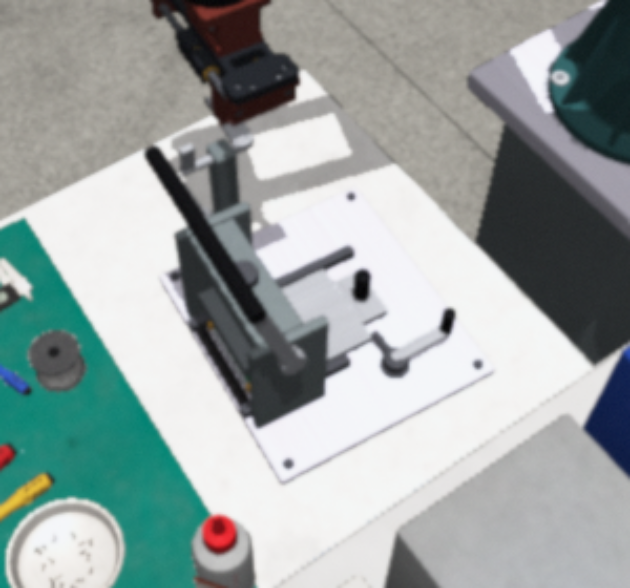

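The catch is fully over: tab at the finger, blade upright at (187,160), and its stop felt at 11.7 N. Next the crossbar.

```bash
python3 - <<'E'
from h import *
servo_line(J(10,-148,340),rate=.25)
c=capture("top")
for r in spot_in("top","crossbar")[:1]: print(np.round(r["xy"]),inv(at_h(c,r["xy"],.262)).round(1))
b=lambda a:(73.5+120*np.sin(.3-a),0,140+120*np.cos(.3-a)-19)
q=Q(0,J(*b(0)))
move_gripper(.055)
x,y,z=b(0)
move_ptp(J(x,y,330),q);st()
print(servo_line(J(x,y,z),rate=.1,contact_N=10));st("down")
move_gripper(0);st("grip");print(current_grip_force())
E
```

```text
[337. 208.] [107.1   7.9 262. ]
 t 27.2 jig [ 1.088e+02 -3.000e-01  3.300e+02] F [ 0.1 -0.2 -0.5] gap 0.0551 q6 0.03
False
down t 28.3 jig [109.5   0.  236.4] F [ 0.4 -0.8  0.1] gap 0.0552 q6 0.03
grip t 29.0 jig [110.   -0.  235.8] F [ 3.7  0.  -2.1] gap 0.0162 q6 0.03
29.99951720237732
```

```bash
python3 - <<'E'
from h import *
b=lambda a:(74.5+120*np.sin(.3-a),0,140+120*np.cos(.3-a)-19)
for a in np.linspace(.1,1.2,12):
    hit=servo_line(J(*b(a)),rate=.08,contact_N=25)
    st(f"{a:.2f} {hit}")
    if hit: break
c=capture("side");cv2.imwrite("pics/s5.png",cv2.resize(c["image"][100:380,180:480],None,fx=2.1,fy=2.1))
E
```

```text
0.10 False t 29.3 jig [ 99.9   0.  239.1] F [ 5.8 -0.3 -3.1] gap 0.0162 q6 0.03
0.20 False t 29.6 jig [ 88.9   0.  241.6] F [ 6.3 -0.6 -0.3] gap 0.016 q6 0.03
0.30 False t 29.9 jig [7.800e+01 1.000e-01 2.431e+02] F [ 8.3 -0.8  2.7] gap 0.0163 q6 0.03
0.40 False t 30.2 jig [6.700e+01 1.000e-01 2.436e+02] F [ 7.5 -0.7  5.8] gap 0.0161 q6 0.03
0.50 False t 30.5 jig [ 54.9   0.3 241.9] F [ 7.1 -0.1  8.1] gap 0.0164 q6 0.03
0.60 False t 30.8 jig [ 43.    0.4 238.8] F [4.8 0.5 8.2] gap 0.0163 q6 0.03
0.70 False t 31.1 jig [ 31.7   0.5 234.5] F [6.5 1.1 8.8] gap 0.0161 q6 0.03
0.80 False t 31.4 jig [ 20.7   0.5 229. ] F [6.3 1.2 8. ] gap 0.0163 q6 0.04
0.90 False t 31.7 jig [ 10.6   0.5 222.8] F [5.9 2.4 7.8] gap 0.0164 q6 0.04
1.00 False t 32.0 jig [  1.1   0.6 215.5] F [6.2 1.1 8.6] gap 0.0162 q6 0.04
1.10 False t 32.3 jig [ -8.    0.6 207.2] F [5.7 1.2 9.9] gap 0.016 q6 0.04
1.20 False t 32.6 jig [-16.2   0.7 198. ] F [5.4 1.4 7.9] gap 0.0163 q6 0.04
```

View pics/s5.png

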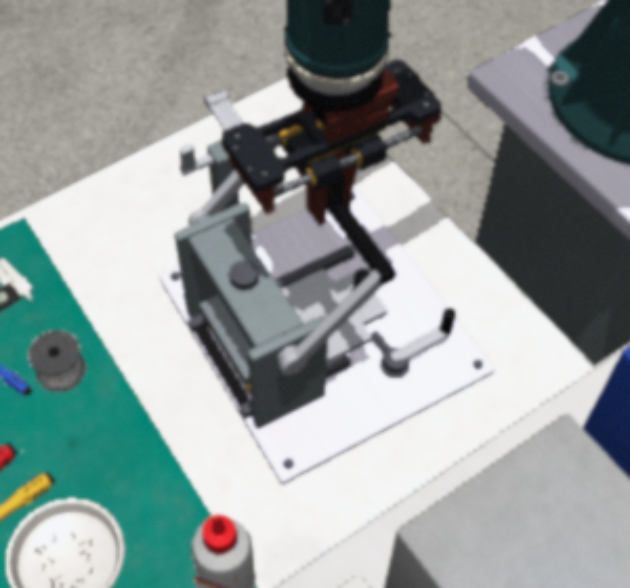

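The lever is nearly down, with the bar at about (360,235), the cam still locked and the catch over. The force hasn't risen yet, so it isn't at the stop. I'll continue along the arc to feel it.

```bash
python3 - <<'E'
from h import *
b=lambda a:(74.5+120*np.sin(.3-a),0,140+120*np.cos(.3-a)-19)
for a in np.arange(1.215,1.36,.015):
    servo_line(J(*b(a)),rate=.03);sleep(.1)
    F=current_force();st(f"{a:.3f}")
    if np.linalg.norm(F)>24: break
sleep(.6);st("hold")
c=capture("side");cv2.imwrite("pics/s6.png",cv2.resize(c["image"][100:380,180:480],None,fx=2.1,fy=2.1))
E
```

```text
1.215 t 33.0 jig [-17.1   0.7 196.7] F [4.5 2.4 8.9] gap 0.0165 q6 0.04
1.230 t 33.3 jig [-18.2   0.7 195.3] F [4.4 1.  9.8] gap 0.0161 q6 0.04
1.245 t 33.7 jig [-19.3   0.7 193.9] F [3.3 1.  9.6] gap 0.0167 q6 0.04
1.260 t 34.0 jig [-19.4   0.7 193.5] F [ 3.   1.1 16.1] gap 0.0161 q6 0.04
1.275 t 34.4 jig [-19.4   0.7 193.3] F [ 1.3  1.2 24.8] gap 0.0163 q6 0.04
hold t 35.0 jig [-19.5   0.7 193.3] F [ 2.1  1.6 24.4] gap 0.0162 q6 0.04
```

View pics/s6.png

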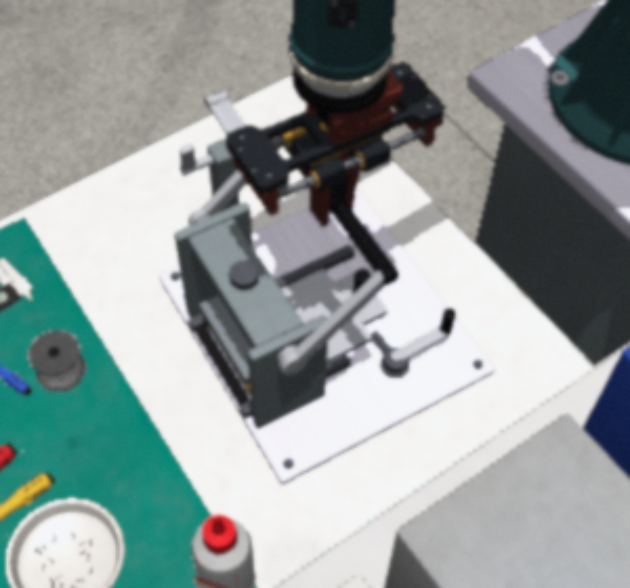

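The bar is held at its stop, with its near end at (390,272). The cam is locked with its peg at (448,320), the catch is over, and the bystanders in view haven't moved. Handing in.

```bash
python3 -c "
from h import *
st();print(close_job())"
```

```text
t 35.0 jig [-19.4   0.7 193.3] F [ 2.1  1.6 24.4] gap 0.0162 q6 0.04
the job is handed in; nothing more can be done
None
```

I handed the job in at 35 s (limit 69 s): the carriage is home and cam-locked, the catch is fully over, and the gripper is holding the crossbar at its lower stop with about 24 N; `close_job()` gave no verdict.

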